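# Hold the blue glass cell in the beam of the home-made light bench

### The job

First flip the folded-down screen of the light bench fully upright by its red tab, so that its white face looks at the lamp. Then pick up the blue glass cell by its two frosted white faces only, never touching its clear faces, and keeping it upright hold it in the light path midway between lamp and screen: the blue glass centred on the lens, a clear face square to the beam, clear of everything but the fingers. Finish while holding it there, still; do not disturb the green cell, mug, mouse or marker.

Things in the scene. Friction and masses are not known exactly. Their poses are not given: they have to be found in the camera images.
- bench: Light bench fixed on the table (z = 0): aluminium base 110 x 350 x 10 mm, long along its y. Origin: on the table, below the hold point. Dark lamp housing (80 x 70 mm, top 135 mm above the table) at its -y end, round brass lens facing +y, lens front at y = -104 mm. Hinged screen at its +y end between two aluminium cheeks (107 mm apart over all, top 55 mm above the table)
- beam (a point): The hold point: the point on the light beam midway between lens and upright screen, 95 mm above the table (level with the lens centre), straight above the bench's origin. Axes as the bench's: the beam runs along y, x is level across the beam, z up
- screen (a joint): Angle of the hinged screen, rad: 0 = folded down level towards the lamp, black back up, white face down; 1.571 = upright against its stop, white face to the lamp. Starts between 0 and 0.25. Hinge axis along the bench's x, stiff by friction (about 0.06 N m): the screen stays where it is left
- screen_hinge (a point): A point on the screen's hinge axis, at its middle: 120 mm from the bench's origin along the bench's +y, 40 mm above the table. The screen plate is 80 mm wide (along the hinge), 4 mm thick, and reaches from 5 to 95 mm from the hinge
- screen_tab (a point): Grip point on the red tab at the middle of the screen's free edge, 120 mm from the hinge axis. The tab is a bar 12 mm wide (along the hinge axis), 10 mm thick, from 95 to 138 mm from the hinge. Folded down it is 40 mm above the table, only the 10 mm base beneath it. Pinched lightly across its 12 mm width it pivots between the pads as the screen swings
- blue_cell: Loose blue glass cell standing on the table, 30 (x) x 36 (y) x 60 mm (z), 0.08 to 0.17 kg. Origin: centre of its underside. Its +y and -y faces are frosted (opaque white panels, 4 mm thick, 30 mm wide, full height), 36 mm apart over all: grip here. Its +x and -x faces are clear blue glass: not to be touched. A half turn makes no difference
- blue_cell_mid (a point): Centre of the blue cell, 30 mm above its underside
- blue_glass: The clear blue glass block of the blue cell, 28 x 28 x 58 mm, between the frosted panels (set back 1 mm from their edges); same origin and axes as the cell. Not to be touched
- green_cell: Bystander: the same cell in green glass. Origin: centre of its underside. Leave alone
- mug: Bystander: pink mug, 80 mm wide, 90 mm high, handle to its +y. Origin: centre of its underside. Leave alone
- mouse: Bystander: white computer mouse, 100 x 58 x 32 mm. Origin: centre of its underside. Leave alone
- marker: Bystander: black marker pen lying along its x, from -68 to +65 mm, 16 mm high. Origin on the table under it. Leave alone

How it is judged (in metres and radians):
On the way, in this order (a step that is already met when the one before it is completed fails the run):
1. the screen stands upright (within 0.17 rad), the blue cell still standing where it was (value of joint screen above 1.4 rad and distance of blue_cell from where it was at the start of the episode below 0.02 m), for 0.2 s.
2. the blue cell is lifted clear of the table by the fingers, off its clear glass (height (world z) of blue_cell above 0.015 m and contact force between the fingers and blue_cell above 1 N and contact force between the fingers and blue_glass below 0.3 N), for 0.2 s.
At the end, for the whole second after the job is handed in: Screen within 0.17 rad of upright; blue cell centre within 10 mm of the beam sideways, 12 mm in height, 25 mm of midway along it; square to the beam and upright within 0.14 rad; held still by the fingers on its frosted faces only, clear of the bench (value of joint screen above 1.4 rad and x of blue_cell_mid in the frame of beam between -0.01 and 0.01 m and y of blue_cell_mid in the frame of beam between -0.025 and 0.025 m and z of blue_cell_mid in the frame of beam between -0.012 and 0.012 m and angle between the x axis of blue_cell and the y axis of beam, either way round below 0.14 rad and angle between blue_cell's own z axis and vertical below 0.14 rad and contact force between the fingers and blue_cell above 1 N and contact force between the fingers and blue_glass below 0.3 N and contact force between blue_cell and bench below 0.1 N and linear speed of blue_cell below 0.03 m/s and angular speed of blue_cell below 0.3 rad/s); the arm keeps its last pose, push and grip.
It fails at once if the fingers or arm pressed on the blue cell's clear glass (contact force between any of the fingers, the arm and blue_glass above 0.6 N).
It fails at once if the blue cell was tipped (more than 0.4 rad off upright) (angle between blue_cell's own z axis and vertical above 0.4 rad).
It fails at once if the green cell, mug, mouse or marker was disturbed (moved more than 25 mm) (distance of any of green_cell, mug, mouse, marker from where it was at the start of the episode above 0.025 m).
It also fails if it takes over 53 s, if anything falls off the work surface, if the arm or the gripper's body presses on something with over 40 N, if the wrist force passes 120 N, or if a joint passes its speed limit or range.

### The arm

A 6-joint arm with a two-finger parallel gripper is mounted at the origin on the work surface. World frame = base frame: x ahead of the robot, y to its left, z up, the work surface at z = 0. Lengths are in mm, angles in rad, forces in N, time in s.
With the tool pointing down it reaches from about 325 to 900 mm from the base axis. Payload 3.5 kg.
Tool frame: the origin (TCP) lies on the front face of the gripper's body, between the roots of the fingers; the fingertips stand 73 mm ahead of it and the grasp point (between the pads) lies 54 mm ahead of it; z points along the fingers, y is the line along which they close (so a half turn about z gives the same grasp; the last joint's range is limited). The gripper opens to 85 mm and grips with 20 to 120 N. Pads are 22 mm wide; open, the fingers measure 114 mm over their backs; the gripper's body (76 mm by 85 mm) begins 54 mm behind the grasp point. The pads swing forward as they close: fully open they stand 13 mm farther back than shut.
Start: joints at [-0.103, 0.276, -0.026, 1.268, 0, 1.467], TCP at [624.998, -0.01, 303.913] pointing down, gripper open.
Joint ranges: [-3.12, 3.12], [-0.85, 1.88], [-1.08, 1.24], [-1.95, 2.15], [-1.57, 1.53], [-3.14, 3.14]. Speed limits (rad/s): [2.57, 2.57, 3.14, 3.14, 3.14, 3.14].

### API

Orientations are given as a unit quaternion [w, x, y, z].
In Python, from cell import r gives the robot as it stands. Calls block until the motion is done:
- r.goto(position, orientation): joint-space move of the TCP to a pose.
- r.movel(position, velocity=150, attitude=None, guard=None): straight line of the TCP; attitude=None keeps the orientation; velocity is the mean speed in mm/s. With guard (N) it stops when the force on the tool has changed by that much, and returns True; else False.
- r.set_joints(angles): joint-space move.
- r.gripper_to(opening): finger opening in mm; the grip force is fixed at half the most; returns when the fingers have stopped.
- r.hold(seconds).
- r.inverse_kinematics(position, orientation): joint angles nearest the present ones, or None.
- r.read_state(): the state.
- r.read_camera(name): name is "scene" or "side" or "wrist"; returns the picture (480x640x3 uint8, red, green, blue); there is no depth.
- r.calibration(name): a dict with "fx", "fy", "cx", "cy" (pixels), "view" (4x4, takes a point from world to camera coordinates); the wrist camera has in their place "T_tool_cam" (4x4, takes a point from camera to tool coordinates, whose origin is the TCP and whose axes are the flange's). Camera axes: x right, y down, z forward; pixel columns grow to the right and rows downward; lengths in mm; the calibration is good to about 2 mm. A picture is of the moment at which its call begins: read the wrist's pose just before it. calibration takes no time and is no camera call.
A pose or a line that the arm cannot do raises r.MotionError and nothing moves.
- r.finish_job(): hands the job in; it is judged then, once.
The state is a dict: "t": time; "joint_pos": joint angles; "joint_vel": joint speeds; "joint_efforts": joint torques, N m; "tool_pos": TCP position; "ee_rot": TCP orientation; "force": force on the tool from outside, world axes, zero at the start; "torque": the same for the moment, N m; "gripper_width": finger opening in mm; "grasp_force": force on a finger pad.
Only numpy, scipy, OpenCV 4.12 (cv2) and the standard library are available. Lean on these libraries where they do the work, as an engineer would, in place of code of your own. Each camera call takes 0.05 s, during which the arm holds its last target. There are 200 camera calls.

## Working session

There is one attempt and no reset: what is moved stays moved. The work goes in short steps, each a Python script; the robot and the scene stay as the last script left them, time stands still between calls to the robot, and variables do not carry over. Pictures are saved under pics/ and viewed, at most 10 in all, crops included, and the job is handed in when it is done.

```bash
mkdir -p pics; ls; python3 - <<'E'
from cell import r
import cv2,numpy as np
np.set_printoptions(precision=4,suppress=True)
for n in("scene","side","wrist"):
    im=r.read_camera(n); cv2.imwrite(f"pics/{n}0.png",im[:,:,::-1]); print(n,r.calibration(n))
s=r.read_state();print(s)
E
```

```text
cell.py
pics
scene {'fx': 580.9647249393277, 'fy': 580.9647249393277, 'cx': 317.46662331536885, 'cy': 239.4330348213287, 'view': array([[  -0.5472,    0.8367,   -0.0209,  368.0475],
       [   0.5153,    0.3171,   -0.7962, -195.0359],
       [  -0.6596,   -0.4465,   -0.6047, 1486.5713],
       [   0.    ,    0.    ,    0.    ,    1.    ]])}
side {'fx': 564.2765245006999, 'fy': 564.2765245006999, 'cx': 313.0494510282298, 'cy': 234.47905521313334, 'view': array([[   0.9753,   -0.2206,    0.0104, -533.9246],
       [  -0.1609,   -0.742 ,   -0.6508,   95.9347],
       [   0.1512,    0.633 ,   -0.7592, 1118.7918],
       [   0.    ,    0.    ,    0.    ,    1.    ]])}
wrist {'fx': 379.3653598861713, 'fy': 379.3653598861713, 'cx': 318.68154401019933, 'cy': 239.72505522094457, 'T_tool_cam': array([[ -0.0007,  -0.9617,  -0.2741,  69.4629],
       [  1.    ,  -0.0005,  -0.0008,  -1.0763],
       [  0.0006,  -0.2741,   0.9617, -68.4261],
       [  0.    ,   0.    ,   0.    ,   1.    ]])}
{'t': 0.15, 'joint_pos': array([-0.1034,  0.277 , -0.0276,  1.268 ,  0.    ,  1.4674]), 'joint_vel': array([ 0.0003, -0.0017,  0.0071, -0.0007,  0.0005, -0.0006]), 'joint_efforts': array([  0.0012, -44.6056,  29.5639,   0.0105,  -0.    ,  -0.    ]), 'tool_pos': array([624.5043,   0.0384, 302.9924]), 'ee_rot': array([-0.0007,  0.7071,  0.7071, -0.0006]), 'force': array([ 0.2886, -0.5721,  1.3767]), 'torque': array([-0.0337, -0.0442, -0.0484]), 'grasp_force': 0.0, 'gripper_width': 85.27103250245997}
```

View pics/scene0.png

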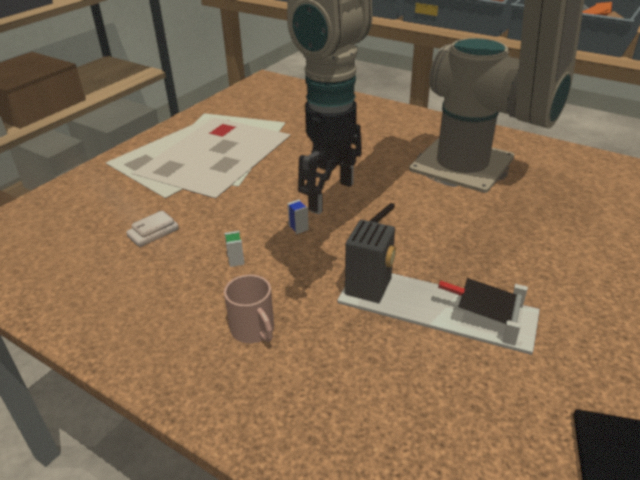

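View pics/side0.png

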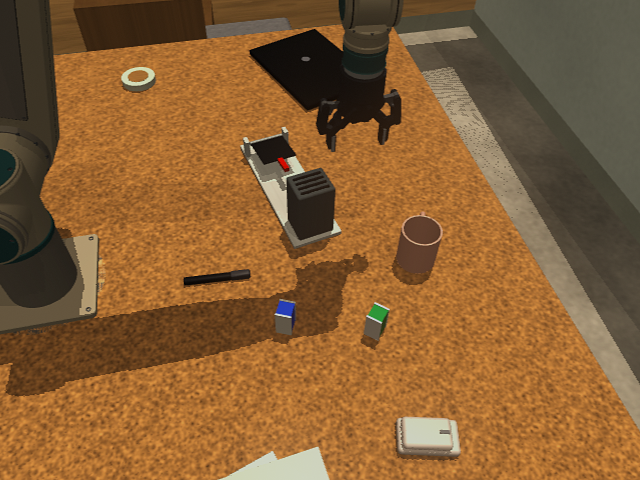

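The scene view shows the bench at about (340–540, 225–340), the red tab near (450,289) and the blue cell near (299,216). The side view shows the bench at (240–340, 130–245), the tab near (284,164), the blue cell at (285,317) and the green cell at (376,322). I'll enlarge both.

```bash
python3 - <<'E'
import cv2
def crop(n,x,y,w,h,k,o):
    im=cv2.imread(f"pics/{n}0.png")[y:y+h,x:x+w]; im=cv2.resize(im,None,fx=k,fy=k,interpolation=cv2.INTER_CUBIC)
    for i in range(0,w,10):
        cv2.line(im,(i*k,0),(i*k,6),(0,255,255),1)
        if i%20==0: cv2.putText(im,str(x+i),(i*k,18),0,.4,(0,255,255),1)
    for j in range(0,h,10):
        cv2.line(im,(0,j*k),(6,j*k),(0,255,255),1)
        if j%20==0: cv2.putText(im,str(y+j),(8,j*k+4),0,.4,(0,255,255),1)
    cv2.imwrite(f"pics/{o}.png",im)
crop("side",235,120,110,130,4,"a0");crop("side",260,290,60,55,4,"a1")
crop("scene",335,190,210,155,3,"b0");crop("scene",280,190,40,50,4,"b1")
def stack(a,b,o):
    import numpy as np
    A,B=cv2.imread(f"pics/{a}.png"),cv2.imread(f"pics/{b}.png")
    H=max(len(A),len(B)); p=lambda I:cv2.copyMakeBorder(I,0,H-len(I),0,0,0)
    M=np.hstack([p(A),p(B)]);print(M.shape);cv2.imwrite(f"pics/{o}.png",M)
stack("a0","a1","a");stack("b0","b1","b")
E
```

```text
(520, 680, 3)
(465, 790, 3)
```

View pics/a.png

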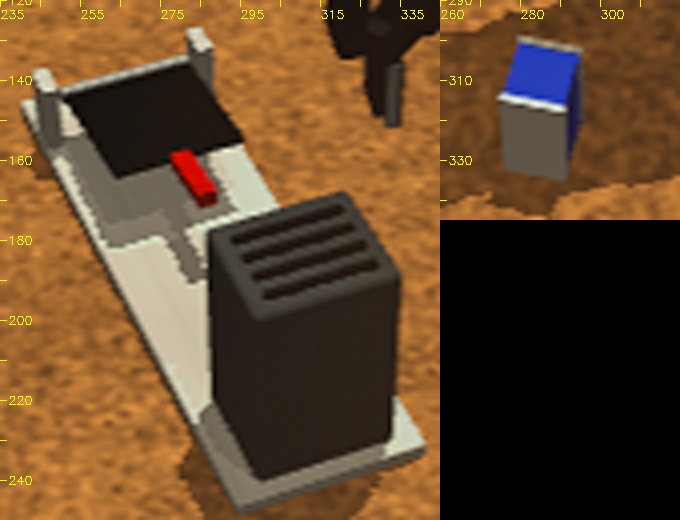

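View pics/b.png

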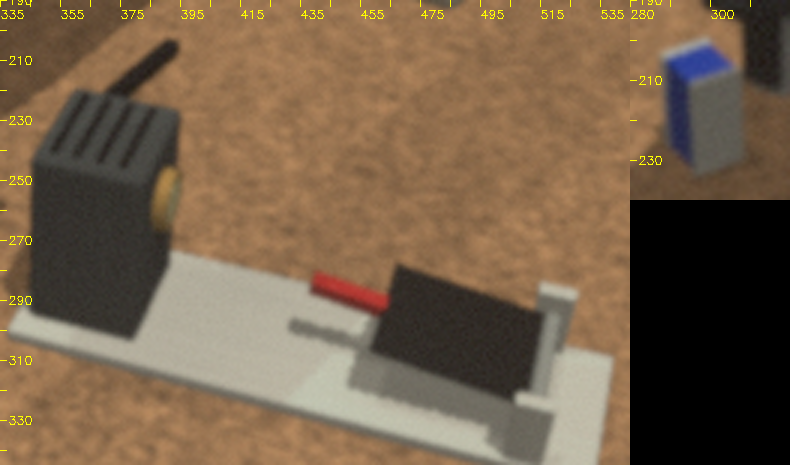

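The crops give cell corners, bench corners, cheeks and tab at sub-pixel readings in both views. I'll fit poses, leaving the heights free as a check.

```bash
cat > h.py <<'E'
from cell import r
import cv2,numpy as np
from scipy.optimize import least_squares
from scipy.spatial.transform import Rotation as R
np.set_printoptions(precision=2,suppress=True)
def proj(P,c,V):
    q=V[:3,:3]@np.asarray(P,float)+V[:3,3]; return np.array([c['fx']*q[0]/q[2]+c['cx'],c['fy']*q[1]/q[2]+c['cy']])
def views():
    return {n:(r.calibration(n),r.calibration(n)['view']) for n in("scene","side")}
def wview(s):
    c=r.calibration("wrist"); q=s['ee_rot']; T=np.eye(4); T[:3,:3]=R.from_quat([q[1],q[2],q[3],q[0]]).as_matrix(); T[:3,3]=s['tool_pos']
    return c,np.linalg.inv(T@c['T_tool_cam'])
def fit(corr,V,x0):  # pose x,y,z,yaw ; corr: (view, local pt, px)
    def w(p,P):
        c,s=np.cos(p[3]),np.sin(p[3]); return [p[0]+c*P[0]-s*P[1],p[1]+s*P[0]+c*P[1],p[2]+P[2]]
    f=lambda p:np.concatenate([proj(w(p,P),*V[n])-u for n,P,u in corr])
    o=least_squares(f,x0,loss='soft_l1',x_scale=[1,1,1,.01]); return o.x,f(o.x).reshape(-1,2)
def down(a): # tool down, tool y at world angle a (mod pi)
    cands=[]
    for k in(0,np.pi):
        y=np.array([np.cos(a+k),np.sin(a+k),0]);z=np.array([0,0,-1.]);m=np.c_[np.cross(y,z),y,z]
        cands.append(np.roll(R.from_matrix(m).as_quat(),1))
    return cands
E
python3 - <<'E'
from h import *
V=views()
A=lambda x,y:(235+x/4,120+y/4); C=lambda x,y:(260+(x-440)/4,290+y/4)
B=lambda x,y:(335+x/3,190+y/3); D=lambda x,y:(280+(x-630)/4,190+y/4)
cell=[("side",(-15,-18,60),C(499,95)),("side",(15,-18,60),C(568,106)),("side",(15,18,60),C(582,50)),("side",(-15,18,60),C(519,38)),
("side",(-15,-18,0),C(503,170)),("side",(15,-18,0),C(567,179)),
("scene",(15,-18,60),D(663,52)),("scene",(-15,-18,60),D(708,39)),("scene",(-15,18,60),D(743,68)),("scene",(15,18,60),D(692,83)),
("scene",(15,18,0),D(696,173)),("scene",(-15,18,0),D(742,162)),("scene",(15,-18,0),D(672,152))]
p,e=fit(cell,V,[600,-200,0,0]);print("cell",p,"\n",e.round(1).tolist())
bench=[("side",(-55,-175,0),A(240,514)),("side",(55,-175,0),A(426,455)),("side",(-55,175,10),A(22,103)),
("side",(-50,120,55),A(44,72)),("side",(50,120,55),A(200,30)),
("scene",(55,-175,0),B(10,340)),("scene",(-55,175,10),B(612,355)),("scene",(-50,120,55),B(557,292)),("scene",(50,120,55),B(533,402))]
p,e=fit(bench,V,[600,100,0,0]);print("bench",p,"\n",e.round(1).tolist())
def tri(u,v):
    return least_squares(lambda P:np.concatenate([proj(P,*V["side"])-u,proj(P,*V["scene"])-v]),[600,100,40]).x
a,b=tri(A(206,192.5),B(314,274)),tri(A(181,151),B(388,296))
c,s=np.cos(p[3]),np.sin(p[3]); M=np.array([[c,s,0],[-s,c,0],[0,0,1]])
for q in(a,b): print("tab",q,M@(q-p[:3]))
print([proj([0,0,0],*V[n]) for n in V])
E
```

```text
cell [ 450.08 -196.62   -1.55   -0.42] 
 [[-0.4, 0.4], [-1.3, 0.6], [-0.4, -1.9], [-0.7, -1.7], [-0.1, -0.9], [-0.4, -0.3], [-1.7, 1.1], [-1.0, -0.0], [-1.0, 0.4], [-0.3, 1.2], [-0.1, 1.5], [0.2, -0.4], [-2.5, -1.3]]
bench [522.7  168.09  -2.09   0.2 ] 
 [[-0.7, -1.2], [-0.3, -2.4], [-2.0, -2.0], [0.6, 4.5], [1.1, 4.0], [0.5, 2.8], [3.0, 1.1], [-5.9, -1.9], [-5.1, -0.7]]
tab [521.53 161.33  62.5 ] [-2.5  -6.39 64.59]
tab [513.98 204.15  58.82] [-1.36 37.08 60.91]
[array([461.3 , 163.21]), array([ 43.76, 282.86])]
```

```bash
python3 - <<'E'
from h import *
V=views()
A=lambda x,y:(235+x/4,120+y/4)
B=lambda x,y:(335+x/3,190+y/3)
# params x,y,z,yaw,b(base offset),theta
def pts(q):
    b,t=q; c,s=np.cos(t),np.sin(t)
    tab=lambda d:(0,120-d*c+5*s,40+d*s+5*c)
    return [("side",(-55,-175+b,0),A(240,514)),("side",(55,-175+b,0),A(426,455)),("side",(-55,175+b,10),A(22,103)),
("side",(-50,120,55),A(44,72)),("side",(50,120,55),A(200,30)),("side",tab(138),A(206,192.5)),("side",tab(95),A(181,151)),
("scene",(55,-175+b,0),B(10,340)),("scene",(-55,175+b,10),B(612,355)),("scene",(-50,120,55),B(557,292)),("scene",(50,120,55),B(533,402)),
("scene",tab(138),B(314,274)),("scene",tab(95),B(388,296)),("scene",(0,-104,95),B(167,202))]
def f(p):
    c,s=np.cos(p[3]),np.sin(p[3])
    return np.concatenate([proj([p[0]+c*P[0]-s*P[1],p[1]+s*P[0]+c*P[1],p[2]+P[2]],*V[n])-u for n,P,u in pts(p[4:])])
o=least_squares(f,[520,180,0,.2,0,.1],loss='soft_l1',x_scale=[1,1,1,.01,1,.01]);print(o.x,"\n",f(o.x).reshape(-1,2).round(1).tolist())
# wrist looks
s=r.read_state()
for a in(0.2,):
  for q in down(a): print(q,r.inverse_kinematics([520,100,330],q))
E
```

```text
[520.62 177.19  -0.08   0.19 -15.44   0.14] 
 [[-0.9, 0.4], [0.1, -0.4], [-0.6, -1.5], [-0.4, 1.1], [0.2, 1.1], [0.3, -1.4], [-0.4, -0.8], [-2.4, 0.2], [0.0, 0.2], [0.1, -0.9], [0.5, 0.3], [-0.7, 0.2], [-1.8, 1.2], [1.3, -0.3]]
[0.   0.63 0.77 0.  ] [ 0.07  0.09 -0.19  1.28  0.    1.44]
[ 0.    0.77 -0.63  0.  ] [ 0.07  0.09 -0.19  1.28  0.   -1.7 ]
```

Bench: (521, 177), yaw 0.19, screen 0.14 rad, heights consistent with the text. Blue cell: (450, −197), yaw −0.42. I'll refine both with the wrist camera, which also shows the clearances.

```bash
python3 - <<'E'
from h import *
def look(xy,z,a,n):
    r.goto([*xy,z],down(a)[0]); r.hold(.3); s=r.read_state(); im=r.read_camera("wrist"); cv2.imwrite(f"pics/{n}.png",im[:,:,::-1])
    np.savez(f"pics/{n}.npz",p=s['tool_pos'],q=s['ee_rot']); print(s['t'],s['tool_pos'],s['joint_pos'])
look((450,-197),240,np.pi/2-.42,"wc")
look((521,177),240,.19,"wt")
E
```

```text
1.8667 [ 450.38 -196.82  240.11] [-0.54  0.08 -0.4   1.09  0.   -0.12]
3.7333 [521.13 176.39 240.03] [ 0.21  0.19 -0.28  1.1  -0.    1.59]
```

View pics/wc.png

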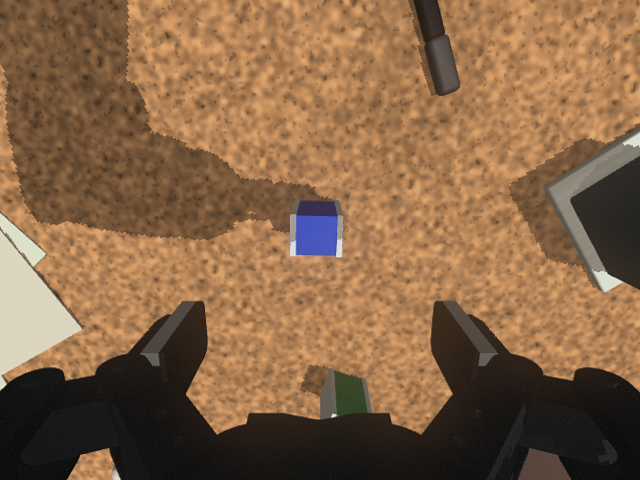

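View pics/wt.png

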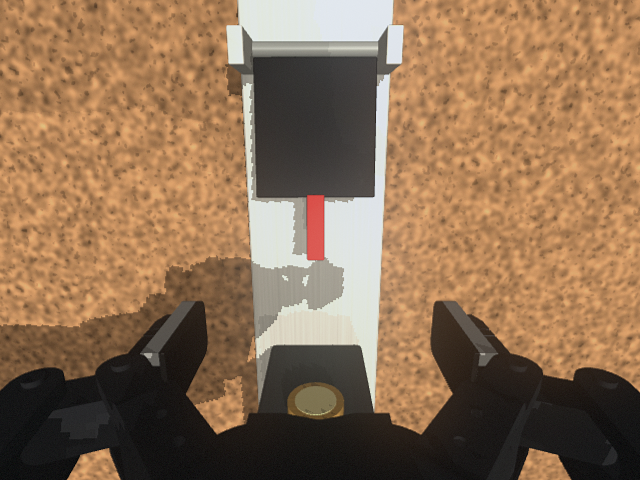

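The wrist pictures show the cell top at (290–342, 214–257), square to the gripper. The tab runs (315.5, 195→260), the plate corners are (256,197), (375,196), (253,57), (377,57), and the lens is near (316,401). Refit:

```bash
python3 - <<'E'
from h import *
V=views()
for n in("wc","wt"):
    d=np.load(f"pics/{n}.npz"); V[n]=wview(dict(tool_pos=d['p'],ee_rot=d['q']))
cw=[("wc",(15,-18,60),(290.5,256)),("wc",(15,18,60),(342,257)),("wc",(-15,-18,60),(291,214)),("wc",(-15,18,60),(342,215))]
p,e=fit(cw,V,[450,-197,0,-.42]);print("cell wrist",p,e.round(1).tolist())
C=lambda x,y:(260+(x-440)/4,290+y/4);D=lambda x,y:(280+(x-630)/4,190+y/4)
cell=[("side",(-15,-18,60),C(499,95)),("side",(15,-18,60),C(568,106)),("side",(15,18,60),C(582,50)),("side",(-15,18,60),C(519,38)),
("side",(-15,-18,0),C(503,170)),("side",(15,-18,0),C(567,179)),
("scene",(15,-18,60),D(663,52)),("scene",(-15,-18,60),D(708,39)),("scene",(-15,18,60),D(743,68)),("scene",(15,18,60),D(692,83)),
("scene",(15,18,0),D(696,173)),("scene",(-15,18,0),D(742,162))]
p,e=fit(cell+cw,V,[450,-197,0,-.42]);print("cell all",p,e.round(1).tolist())
A=lambda x,y:(235+x/4,120+y/4);B=lambda x,y:(335+x/3,190+y/3)
def pts(q,w):
    b,t=q; c,s=np.cos(t),np.sin(t)
    tab=lambda d,x=0,h=5:(x,120-d*c+h*s,40+d*s+h*c)
    W=[("wt",tab(138),(315.5,260)),("wt",tab(95,-40,2),(256,197)),("wt",tab(95,40,2),(375,196)),("wt",tab(5,-40,2),(253,57)),("wt",tab(5,40,2),(377,57)),("wt",(0,-104,95),(316,401))]
    return W if w else W+[("side",(-55,-175+b,0),A(240,514)),("side",(55,-175+b,0),A(426,455)),("side",(-55,175+b,10),A(22,103)),
("side",(-50,120,55),A(44,72)),("side",(50,120,55),A(200,30)),("side",tab(138),A(206,192.5)),("side",tab(95),A(181,151)),
("scene",(55,-175+b,0),B(10,340)),("scene",(-55,175+b,10),B(612,355)),("scene",(-50,120,55),B(557,292)),("scene",(50,120,55),B(533,402)),
("scene",tab(138),B(314,274)),("scene",tab(95),B(388,296)),("scene",(0,-104,95),B(167,202))]
for w in(1,0):
    def f(p):
        c,s=np.cos(p[3]),np.sin(p[3])
        return np.concatenate([proj([p[0]+c*P[0]-s*P[1],p[1]+s*P[0]+c*P[1],p[2]+P[2]],*V[n])-u for n,P,u in pts(p[4:],w)])
    o=least_squares(f,[520,180,0,.2,-15,.1],loss='soft_l1',x_scale=[1,1,1,.01,1,.01]);print("bench",o.x,o.x[3],f(o.x).reshape(-1,2).round(1).tolist())
E
```

```text
cell wrist [ 449.34 -199.48   -6.23   -0.44] [[0.2, -0.1], [-0.4, -0.3], [-0.5, 0.3], [1.0, 0.1]]
cell all [ 448.5  -198.6    -1.71   -0.44] [[-1.2, 1.4], [-2.2, 1.8], [-0.9, -0.7], [-1.2, -0.7], [-0.9, 0.1], [-1.2, 0.9], [-1.9, 0.5], [-1.1, -0.5], [-1.4, -0.0], [-0.8, 0.6], [-0.6, 0.9], [-0.2, -0.8], [0.3, 0.4], [0.6, 0.2], [-0.3, 0.0], [2.1, -0.0]]
bench [517.66 176.58  -1.16   0.19 -15.     0.13] 0.1909026413062841 [[0.2, 0.4], [0.5, 0.4], [-0.5, 1.1], [-0.2, -0.3], [0.1, -0.7], [-0.1, -0.7]]
bench [517.9  176.62  -1.57   0.19 -14.82   0.14] 0.19124273278823828 [[0.5, 0.6], [0.6, 0.3], [0.0, 1.0], [0.2, -0.2], [0.4, -0.6], [0.3, -1.1], [-1.9, 1.0], [-1.1, 0.1], [-1.9, -0.8], [-1.6, 2.0], [-1.0, 1.9], [-0.8, -0.6], [-1.5, 0.0], [-1.6, 0.1], [0.2, -0.3], [-0.0, -1.5], [0.6, -0.3], [-0.5, -0.2], [-1.6, 0.8], [1.6, -0.5]]
```

```bash
cat >> h.py <<'E'
BX,BY,BA=518.5,176.7,.191
def bw(x,y,z): c,s=np.cos(BA),np.sin(BA); return [BX+c*x-s*y,BY+s*x+c*y,z]
def grip(d,t): return bw(0,120-d*np.cos(t),39+d*np.sin(t)+54)
E
python3 - <<'E'
from h import *
q=down(BA)[0]; t0=.13; d=125
p=grip(d,t0); r.gripper_to(45)
r.goto([p[0],p[1],p[2]+50],q); print(r.movel(p,100,guard=15))
r.gripper_to(8); s=r.read_state(); print(s['t'],s['tool_pos'],s['gripper_width'],s['grasp_force'],s['force'])
if 8.5<s['gripper_width']<16:
    for t in np.linspace(t0,1.56,9)[1:]:
        r.movel(grip(d,t),80); s=r.read_state(); print(round(t,2),s['tool_pos']-grip(d,t),s['force'],s['torque'],s['gripper_width'])
cv2.imwrite("pics/s1.png",r.read_camera("side")[80:280,200:400,::-1].repeat(3,0).repeat(3,1)); print(s['t'])
E
```

```text
False
5.725 [519.41 172.78 109.59] 10.787173843835772 58.4467738866806 [-0.59 -0.2   0.49]
0.31 [0.05 0.15 0.17] [ 0.79  0.51 -2.74] [-0.3  -0.3  -0.01] 10.70758220116936
0.49 [0.02 0.38 0.34] [ 1.09  1.4  -2.95] [ 0.02 -0.36  0.01] 10.78559959900464
0.67 [0.01 0.33 0.22] [ 2.27  1.13 -3.42] [ 0.02 -0.48 -0.03] 11.100139387713137
0.85 [0.01 0.27 0.22] [ 1.78  0.58 -3.79] [ 0.06 -0.52 -0.03] 10.67144743862841
1.02 [0.07 0.15 0.21] [ 2.46  0.16 -3.7 ] [-0.2  -0.63 -0.05] 11.511067583081617
1.2 [ 0.13 -0.13  0.14] [ 3.44 -1.17 -4.16] [-0.61 -0.75 -0.01] 10.797143782760392
1.38 [0.08 0.16 0.21] [ 3.22 -1.54 -2.83] [-0.55 -0.74 -0.09] 11.1009886017457
1.56 [ 0.18 -0.27  0.2 ] [ 4.02 -2.63 -2.09] [-1.09 -0.86 -0.07] 10.647961575838009
9.125
```

View pics/s1.png

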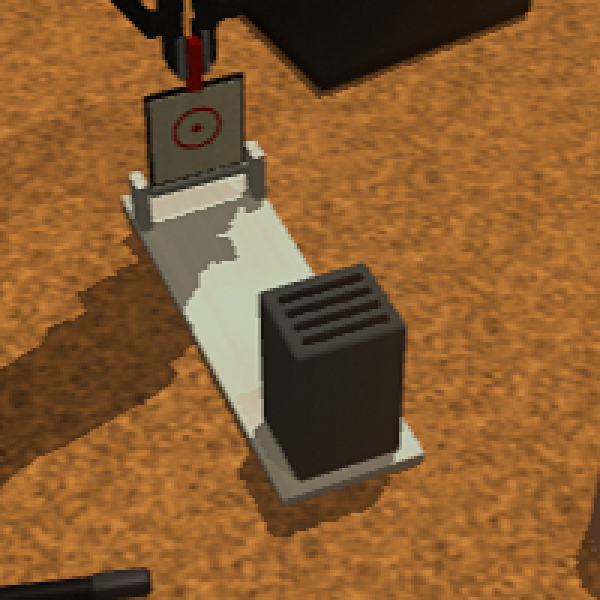

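The screen is upright, white target face to the lamp, tab between the pads at (195,62). Next: nudge it, release, retreat, then grasp the cell and check.

```bash
python3 - <<'E'
from h import *
p=grip(125,1.56)
e=np.array(bw(0,4,0))-bw(0,0,0)
print(r.movel(list(np.array(p)+e),30,guard=8), r.read_state()['force'])
r.gripper_to(40); s=r.read_state(); u=s['tool_pos'].copy(); u[2]+=60; r.movel(u,120)
u[2]=300; X,Y,A=449.2,-198.8,-.44
q=down(np.pi/2+A)[0]; r.goto([X,Y,240],q); r.gripper_to(72); r.hold(.3)
s=r.read_state(); im=r.read_camera("wrist"); V={"w":wview(s)}
cv2.imwrite("pics/wc2.png",im[:,:,::-1]); np.savez("pics/wc2.npz",p=s['tool_pos'],q=s['ee_rot'])
m=cv2.inRange(cv2.cvtColor(im,cv2.COLOR_RGB2HSV),(110,120,120),(130,255,255)); m[300:]=0
rc=cv2.minAreaRect(cv2.findNonZero(m)); print(rc, proj([X,Y,60],*V["w"])); print(s['t'],s['tool_pos'])
cv2.imwrite("pics/s2.png",r.read_camera("side")[:,:,::-1])
c=im[170:290,240:400,::-1].repeat(4,0).repeat(4,1); d=cv2.resize(cv2.imread("pics/s2.png")[80:340,220:400],None,fx=1.8,fy=1.8)
M=np.zeros((480,640,3),np.uint8);M[:]=c; d=d[:240,:160*2]
cv2.imwrite("pics/m2.png",np.hstack([M[:, 240-80:640-160+0],cv2.copyMakeBorder(d,0,240,0,0,0)]))
E
```

```text
False [ 4.19 -3.9  -1.51]
((319.0, 235.5), (39.0, 40.0), 90.0) [319.61 239.49]
13.0333 [ 449.19 -198.8   240.  ]
```

View pics/m2.png

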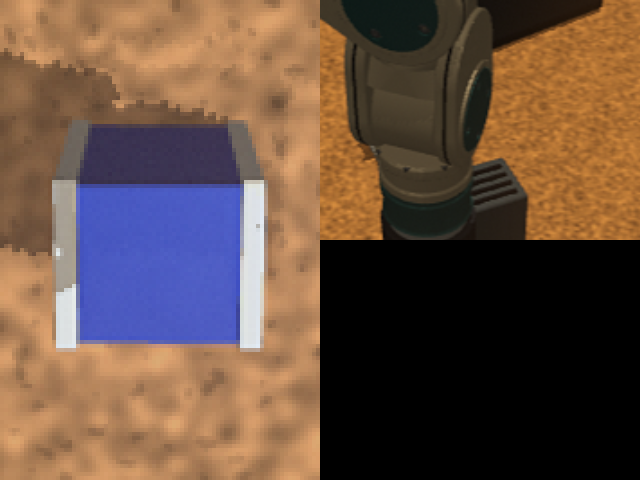

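The cell is square to the gripper, with its top face centred at (319.5, 236), about 2 mm from the prediction. I'll shift by 1.2 mm and grasp.

```bash
python3 - <<'E'
from h import *
s=r.read_state(); A=-.44
p=s['tool_pos']+1.2*np.array([np.cos(np.pi+A),np.sin(np.pi+A),0]); p[2]=87
if r.movel(list(p),120,guard=10): raise SystemExit("contact")
r.gripper_to(30); s=r.read_state(); print(s['t'],s['tool_pos'],s['gripper_width'],s['grasp_force'],s['force'])
zg=s['tool_pos'][2]
assert 33<s['gripper_width']<40
p[2]=zg+40; r.movel(list(p),80); r.hold(.4)
p[2]=270; r.movel(list(p),150)
h=bw(0,0,270); q=down(BA)[0]
r.goto(h,q); r.hold(.2)
s=r.read_state(); print(s['t'],s['tool_pos'],s['gripper_width'],s['grasp_force'],s['force'],zg)
f=bw(0,0,zg+65); print(r.movel(f,80,guard=12)); r.hold(.4)
s=r.read_state(); print(s['t'],s['tool_pos'],s['gripper_width'],s['grasp_force'],s['force'])
a=r.read_camera("side"); b=r.read_camera("scene"); w=r.read_camera("wrist")
for n,i in(("side",a),("scene",b),("wrist",w)): cv2.imwrite(f"pics/{n}3.png",i[:,:,::-1])
k=lambda i,x,y:i[y:y+150,x:x+130,::-1].repeat(3,0).repeat(3,1)
cv2.imwrite("pics/m3.png",np.hstack([k(a,230,100),k(b,375,190)]))
E
```

```text
14.975 [ 448.55 -198.51   87.61] 35.555090848727595 59.84100043773651 [0.93 1.06 4.05]
18.8333 [518.71 175.93 270.  ] 35.96236765602264 59.79202151298523 [-0.12  0.52 -0.98] 87.60971187609266
False
20.85 [518.56 176.69 152.72] 35.1546090522582 59.799463748931885 [ 0.05  0.45 -1.39]
```

View pics/m3.png

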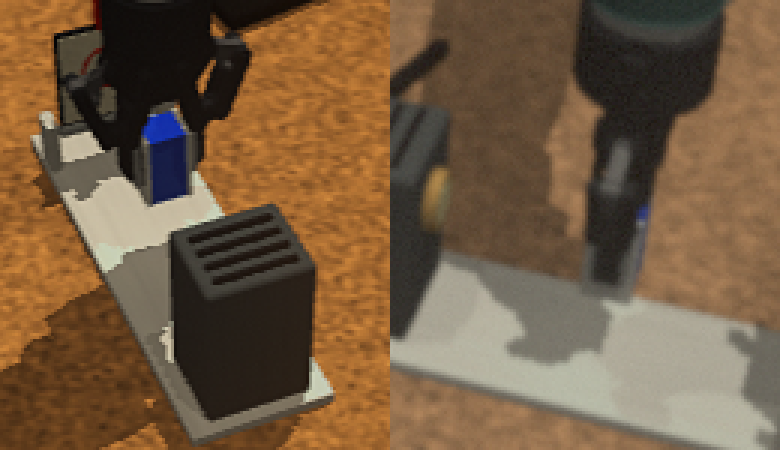

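The side crop shows the cell held upright with a clear face towards the lamp: bottom corners at px (280.7,168.3) and (293.7,165.7), screen corner at (248.3,111.7). Quick projection check before handing in:

```bash
python3 - <<'E'
from h import *
V=views()["side"]
for P in[(-18,-15,65),(18,-15,65),(-40,118,135)]: print(P,proj(bw(*P),*V))
for t in(1.3,1.4,1.57): print(t,proj(bw(-40,120-95*np.cos(t),40+95*np.sin(t)),*V))
E
```

```text
(-18, -15, 65) [278.18 168.78]
(18, -15, 65) [293.27 164.45]
(-40, 118, 135) [246.25 111.05]
1.3 [249.87 118.3 ]
1.4 [248.41 115.16]
1.57 [245.97 110.56]
```

```bash
python3 -c "
from cell import r
print(r.finish_job(), r.read_state()['t'])"
```

```text
the job is handed in; nothing more can be done
the job is handed in; nothing more can be done
```

I flipped the screen upright, and the blue cell is held by its frosted faces at the beam's hold point; the job is handed in at about 21 s of the 53 s allowed, with no verdict returned.

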